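# Put the socket set away and lock the tray

### The job

Swing the tray's keeper bar wide open, then stand every loose socket fully home in a pocket of its own size, large sockets in the large pockets and small ones in the small pockets. Then swing the keeper bar shut until it clicks home in its detent, and have the ratchet lying flat across both forks of the tool rest, its handle in the notches and centred along the rest to within about 2 cm. Leave the other tools and containers on the bench where they are.

Things in the scene. Friction and masses are not known exactly. Their poses are not given: they have to be found in the camera images.
- tray: grey socket tray fixed to the bench, 256 long (its x) x 60 wide (its y) x 30 mm high, with five round pockets in one row along its x axis, each 24 mm deep, floor 6 mm above the bench. Origin: centre of its underside; z up. The hinge post of the keeper stands at its -x end (18 mm wide, 63 mm high); a spring ball detent and a 69 mm high stop lug (8 mm wide, on the +y side) stand at its +x end
- keeper_hinge (a point): point on the keeper bar's upright hinge axis, 63 mm above the bench, 112 mm from the tray's centre towards its -x end. The bar is 240 long, 16 wide, 8 mm thick, its underside 63 mm above the bench (11 mm over seated sockets).
- keeper (a joint): angle of the hinged steel keeper bar, rad: 0 = shut, lying along the row over all the pockets, held there by the spring detent; it grows as the bar swings level, clockwise seen from above, to the tray's -y side, and stops at 2.1. It stays where left. The detent is met below about 0.07 and must be pushed through at the knob (about 3 to 6 N) until the bar clicks home below 0.02
- keeper_knob (a point): centre of the top of the upright black knob (14 mm diameter, 30 mm tall, standing on the bar's top at 71 mm; top 101 mm above the bench) 230 mm from the hinge axis; push or pinch it to swing the bar
- pocket0 (a point): centre of the mouth of pocket 0, on the tray's top face 30 mm above the bench: large pocket, 39 mm diameter, at the hinge end; -78 mm along the tray's x from its centre
- pocket1 (a point): centre of the mouth of pocket 1, on the tray's top face 30 mm above the bench: large pocket, 39 mm diameter, at the hinge end; -34 mm along the tray's x from its centre
- pocket2 (a point): centre of the mouth of pocket 2, on the tray's top face 30 mm above the bench: small pocket, 31 mm diameter; 6 mm along the tray's x from its centre
- pocket3 (a point): centre of the mouth of pocket 3, on the tray's top face 30 mm above the bench: small pocket, 31 mm diameter; 42 mm along the tray's x from its centre
- pocket4 (a point): centre of the mouth of pocket 4, on the tray's top face 30 mm above the bench: small pocket, 31 mm diameter; 78 mm along the tray's x from its centre
- large0: large steel socket, a 34 mm diameter, 46 mm tall cylinder standing open end up, about 0.15 kg; may be absent. Origin: centre of its underside, z up along its axis
- large1: large steel socket, a 34 mm diameter, 46 mm tall cylinder standing open end up, about 0.15 kg; may be absent. Origin: centre of its underside, z up along its axis
- small0: small steel socket, a 26 mm diameter, 46 mm tall cylinder standing open end up, about 0.08 kg; may be absent. Origin: centre of its underside, z up along its axis
- small1: small steel socket, a 26 mm diameter, 46 mm tall cylinder standing open end up, about 0.08 kg; may be absent. Origin: centre of its underside, z up along its axis
- small2: small steel socket, a 26 mm diameter, 46 mm tall cylinder standing open end up, about 0.08 kg; may be absent. Origin: centre of its underside, z up along its axis
- ratchet: steel ratchet lying flat: handle 150 long, 18 wide, 14 mm thick (from 85 mm on the -x side of the origin to 65 mm on the +x side), round head 34 mm wide and 18 mm thick centred 78 mm from the origin on +x; about 0.3 kg, balance point about 17 mm from the origin towards the head. Origin: on its flat underside, under the handle; x along the handle towards the head, z up
- rest: grey tool rest fixed to the bench: two upright forks, each 12 mm thick, 100 mm apart along its x axis (at x = -50 and +50 mm); each has an open-topped notch 30 mm wide with its floor 55 mm above the bench and prongs to 70 mm. Origin: centre of the underside; the ratchet handle lies along x, across both notches
- tape: bystander, to be left alone: black tape measure, 70 x 40 x 62 mm
- oil: bystander, to be left alone: white oil bottle, 56 mm wide, 150 mm tall
- jar: bystander, to be left alone: jar, 70 mm wide, 85 mm tall
- driver: bystander, to be left alone: screwdriver lying on the bench
- hammer: bystander, to be left alone: hammer lying on the bench
- wrench: bystander, to be left alone: wrench lying on the bench
- bowl: bystander, to be left alone: steel bowl, 100 mm wide, 40 mm tall
Not all that is in view belongs to the job. Leave any yellow look-alike of the small2 alone. Leave any pink look-alike of the rest alone.

How it is judged:
By the outcome, as a careful person would: the job done as asked, in the order asked, and still so for the second after the job is handed in, with the robot touching nothing.
Of large0, large1, small0, small1, small2 only 3 to 5 are there at a start; the rules pass over those that are not, and their reading is None.
At some moment in a run one of large0, large1, ratchet may be knocked a few centimetres aside while the robot is not near it.
It also fails if it takes over 210 s, if anything falls off the work surface, if the arm or the gripper's body presses on something with over 40 N, if the wrist force passes 120 N, or if a joint passes its speed limit or range.

### The arm

A 6-joint arm with a two-finger parallel gripper is mounted at the origin on the work surface. World frame = base frame: x ahead of the robot, y to its left, z up, the work surface at z = 0. Lengths are in m, angles in rad, forces in N, time in s.
With the tool pointing down it reaches from about 0.375 to 0.925 m from the base axis. Payload 5.7 kg.
Tool frame: the origin (TCP) lies midway between the tips of the shut fingers; the grasp point (between the pads) lies 19 mm behind it; z points along the fingers, y is the line along which they close (so a half turn about z gives the same grasp; the last joint's range is limited). The gripper opens to 88 mm and grips with 3 to 60 N. Pads are 20 mm wide; open, the fingers measure 115 mm over their backs; the gripper's body (75 mm by 178 mm) begins 61 mm behind the grasp point.
Start: joints at [-1.295, 0.359, 1.51, -0, 1.272, -0.115], TCP at [0.229, -0.555, 0.223] pointing down, gripper open.
Joint ranges: [-2.97, 2.97], [-1.01, 2.36], [0.21, 2.38], [-0.96, 4.11], [0.2, 2.71], [-2.98, 2.98]. Speed limits (rad/s): [2.39, 2.39, 3.14, 3.14, 3.14, 3.14].

### API

Orientations are given as a unit quaternion [x, y, z, w].
In Python, from bench import move_ptp, servo_line, goto_joints, move_gripper, sleep, inverse_kinematics, capture, PlanningError, close_job, spot_in, silhouettes, current_clock, current_joint_pos, current_qvel, current_joint_torque, current_position, current_orientation, current_force, current_torque, current_finger_gap, current_grip_force gives the robot as it stands. Calls block until the motion is done:
- move_ptp(position, orientation): joint-space move of the TCP to a pose.
- servo_line(position, orientation=None, rate=0.15, contact_N=None): straight line of the TCP; orientation=None keeps the orientation; rate is the mean speed in m/s. With contact_N (N) it stops when the force on the tool has changed by that much, and returns True; else False.
- goto_joints(angles): joint-space move.
- move_gripper(opening): finger opening in m; the grip force is fixed at half the most; returns when the fingers have stopped.
- sleep(seconds).
- inverse_kinematics(position, orientation): joint angles nearest the present ones, or None.
- capture(name): name is "side" or "top" or "wrist"; returns a dict with "image" (384x512x3 uint8, blue, green, red), "range_z" (384x512 float32, m along the optical axis (not along the pixel's ray), 0 where there is no reading), "intrinsics" (3x3 intrinsics, pixels), "k1" (the pictures are not rectified: a ray, as slopes to the right and down, at radius r is drawn at 1 + k1 r^2 times it, then the intrinsics apply), "R" (3x3) and "t" (3): a world point X has camera coordinates R X + t. Camera axes: x right, y down, z forward; pixel columns grow to the right and rows downward; lengths in m; the calibration is good to about 2 mm. A picture is of the moment at which its call begins.
A pose or a line that the arm cannot do raises PlanningError and nothing moves.
- close_job(): hands the job in; it is judged then, once.
Trained networks look in the newest picture that a camera, given by its name, has taken for a name from the list of things; names that differ only in an ending like _2 or _b are one class to them, and where a whole thing is asked for, a point or a joint stands for the part that bears it (a point fixed in the world has none). Each returns a list of dicts, best first, with "conf" (0 to 1); they miss things now and then, are a little off and sometimes report something else, mostly with a low value. They report only what shows in the picture. A call takes as long as a camera call. They do not tell look-alikes from the thing itself.
- spot_in(camera, query): "xy" ([column, row] in pixels, amid what is visible of it).
- silhouettes(camera, query): "region" (384x512 bool, what is visible of it) and "xy" ([column, row] in pixels, amid what is visible of it).
Readings, each from a call of its own:
- current_clock(): time.
- current_joint_pos(): joint angles.
- current_qvel(): joint speeds.
- current_joint_torque(): joint torques, N m.
- current_position(): TCP position.
- current_orientation(): TCP orientation.
- current_force(): force on the tool from outside, world axes, zero at the start.
- current_torque(): the same for the moment, N m.
- current_finger_gap(): finger opening in m.
- current_grip_force(): force on a finger pad.
Only numpy, scipy, OpenCV 4.12 (cv2) and the standard library are available. Lean on these libraries where they do the work, as an engineer would, in place of code of your own. Each camera call takes 0.05 s, during which the arm holds its last target. There are 200 camera calls.

## Working session

There is one attempt and no reset: what is moved stays moved. The work goes in short steps, each a Python script; the robot and the scene stay as the last script left them, time stands still between calls to the robot, and variables do not carry over. Pictures are saved under pics/ and viewed, at most 14 in all, crops included, and the job is handed in when it is done.

```bash
ls; mkdir -p pics
cat > h.py <<'E'
import numpy as np, cv2
from bench import *
def ray(c,u,v):
    K=c["intrinsics"];k1=c["k1"]
    xd=np.array([(u-K[0][2])/K[0][0],(v-K[1][2])/K[1][1]]);x=xd.copy()
    for _ in range(20): x=xd/(1+k1*(x@x))
    return np.array([x[0],x[1],1.])
def unproj(c,u,v,z=None):
    R=np.array(c["R"]);t=np.array(c["t"])
    d=R.T@ray(c,u,v);o=-R.T@t
    if z is None: return o+d*c["range_z"][int(round(v)),int(round(u))]
    return o+d*(z-o[2])/d[2]
def proj(c,X):
    p=np.array(c["R"])@np.asarray(X,float)+np.array(c["t"]);x=p[:2]/p[2];x=x*(1+c["k1"]*(x@x))
    K=c["intrinsics"];return np.array([K[0][0]*x[0]+K[0][2],K[1][1]*x[1]+K[1][2]])
def cloud(c):
    K=np.array(c["intrinsics"],float);h,w=c["range_z"].shape
    u,v=np.meshgrid(np.arange(w),np.arange(h))
    xd=np.stack([(u-K[0,2])/K[0,0],(v-K[1,2])/K[1,1]],-1);x=xd.copy()
    for _ in range(20): x=xd/(1+c["k1"]*(x**2).sum(-1,keepdims=True))
    P=np.dstack([x,np.ones((h,w))])*c["range_z"][...,None]
    return (P-np.array(c["t"]))@np.array(c["R"])
def q(yaw): # tool down, tool y axis direction: at yaw=0 x->+x, y->-y
    return [np.cos(yaw/2),np.sin(yaw/2),0,0]
E
python3 - <<'E'
from h import *
print(current_orientation(),current_position(),current_clock())
for n in("top","side"):
    c=capture(n);cv2.imwrite(f"pics/{n}0.png",cv2.resize(c["image"],(800,600),interpolation=cv2.INTER_CUBIC))
    R=np.array(c["R"]);print(n,-R.T@c["t"],c["intrinsics"][0][0])
    P=cloud(c)
    for k in["tray","keeper_knob","large0","small0","ratchet","rest"]:
        for s in silhouettes(n,k)[:6]:
            p=P[s["region"]&(c["range_z"]>0)]
            print(k,round(s["conf"],2),np.round(s["xy"]),np.round(np.median(p,0),3),np.round(p[:,2].max(),3),len(p))
E
```

```text
pics
[ 9.80968689e-01  1.94163901e-01 -7.41010431e-05 -8.97780472e-04] [ 0.22836421 -0.55410502  0.22181982] 0.0
top [ 0.25578158 -0.03153401  1.3371286 ] 454.3409297322613
tray 0.72 [263. 193.] [ 0.568 -0.045  0.031] 0.105 2093
keeper_knob 0.68 [282. 199.] [ 0.546 -0.099  0.072] 0.105 395
large0 0.68 [301. 156.] [ 0.682 -0.158  0.037] 0.052 143
large0 0.67 [310. 213.] [ 0.513 -0.184  0.043] 0.051 115
small0 0.51 [317. 139.] [ 0.739 -0.203  0.039] 0.05 98
small0 0.48 [340. 211.] [ 0.517 -0.263  0.035] 0.052 86
small0 0.38 [304. 186.] [ 0.596 -0.177  0.038] 0.052 75
ratchet 0.96 [188. 218.] [0.478 0.178 0.015] 0.025 453
ratchet 0.62 [289. 118.] [ 0.779 -0.116  0.082] 0.093 551
rest 0.91 [159. 175.] [0.626 0.268 0.01 ] 0.076 884
rest 0.6 [282. 197.] [ 0.544 -0.099  0.072] 0.105 491
side [ 0.46638131 -1.13429833  0.83330298] 481.38778343409547
tray 0.59 [270. 224.] [ 0.571 -0.059  0.028] 0.101 2097
keeper_knob 0.64 [268. 222.] [ 0.56  -0.115  0.069] 0.101 553
keeper_knob 0.57 [280. 166.] [0.62  0.259 0.009] 0.071 605
large0 0.64 [315. 245.] [ 0.679 -0.169  0.031] 0.047 241
large0 0.63 [250. 250.] [ 0.511 -0.194  0.031] 0.047 256
large0 0.21 [275. 223.] [ 0.57  -0.06   0.028] 0.101 2114
small0 0.74 [250. 275.] [ 0.515 -0.274  0.03 ] 0.049 211
small0 0.68 [345. 256.] [ 0.742 -0.213  0.028] 0.048 198
small0 0.62 [287. 248.] [ 0.595 -0.186  0.03 ] 0.047 174
small0 0.62 [314. 267.] [ 0.667 -0.244  0.03 ] 0.047 165
ratchet 0.78 [236. 184.] [0.482 0.172 0.01 ] 0.023 319
ratchet 0.38 [250. 251.] [ 0.511 -0.194  0.032] 0.047 246
rest 0.96 [172. 145.] [0.258 0.401 0.012] 0.075 518
rest 0.66 [280. 167.] [0.622 0.259 0.009] 0.071 652
rest 0.27 [271. 220.] [ 0.571 -0.059  0.028] 0.101 2134
```

View pics/top0.png

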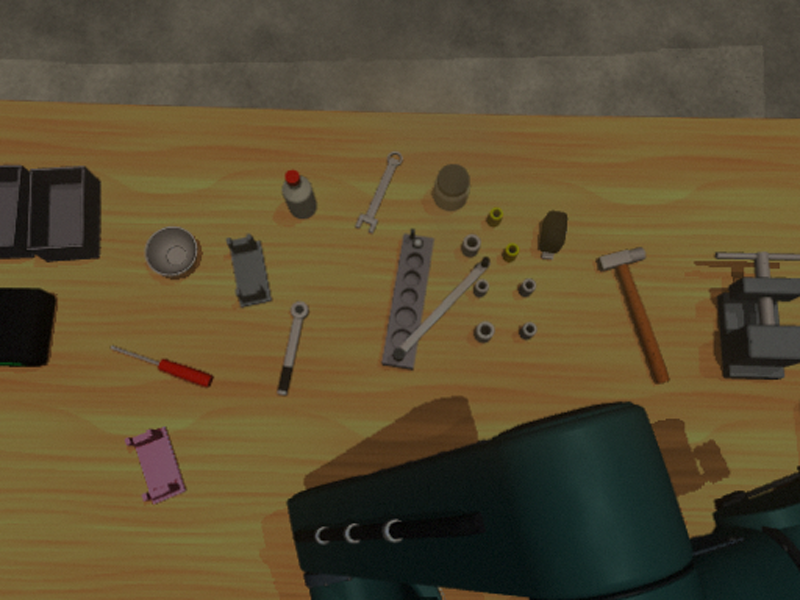

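View pics/side0.png

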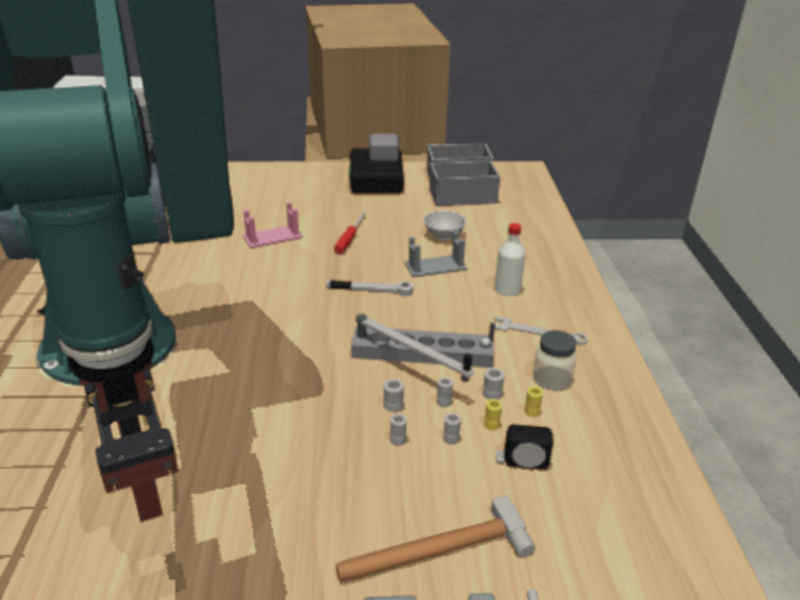

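The top view (800x600 scale) shows these candidates:
- **Large sockets:** (471,244) and (484,330).
- **Small sockets:** (481,287), (527,287) and (527,330). The yellow look-alikes at (495,215) and (511,252) are to be left alone.
- **Rest:** the grey one at (249,270), not the pink one at (157,465).
- **Ratchet:** at (293,350). The wrench at (380,190) is a bystander.
- **Keeper bar:** partly open, with its knob at (485,263).

Next I fit metric poses.

```bash
cat > m.py <<'E'
from h import *
def rect(p):
    r=cv2.minAreaRect((p[:,:2]*1000).astype(np.float32));b=cv2.boxPoints(r)
    e=[b[1]-b[0],b[2]-b[1]];l=max(e,key=np.linalg.norm)
    return np.round(np.array(r[0])/1000,4),np.round(sorted(r[1]),1),round(float(np.arctan2(l[1],l[0])),3)
for n in("top","side"):
    c=capture(n);P=cloud(c);ok=c["range_z"]>0
    def sel(k,lo,hi,near,rad=.25):
        out=[]
        for s in silhouettes(n,k):
            p=P[s["region"]&ok];p=p[(p[:,2]>lo)&(p[:,2]<hi)&(np.hypot(*(p[:,:2]-near).T)<rad)]
            if len(p)>5: return p
    def box(lo,hi,x0,x1,y0,y1):
        m=ok&(P[...,2]>lo)&(P[...,2]<hi)&(P[...,0]>x0)&(P[...,0]<x1)&(P[...,1]>y0)&(P[...,1]<y1);return P[m]
    p=sel("tray",.026,.035,[.57,-.045]);print(n,"tray",rect(p),np.median(p[:,2]))
    p=sel("keeper_knob",.094,.12,[.62,-.18]); 
    if p is not None: print("knob",p.mean(0),len(p))
    p=sel("ratchet",.006,.03,[.48,.18]);print("ratchet",rect(p))
    b=box(.006,.1,.5,.72,.2,.34);print("rest all",rect(b))
    b=box(.06,.08,.5,.72,.2,.34);print("rest prongs",rect(b),len(b))
    for nm,xy in dict(L0=(.682,-.158),L1=(.513,-.187),S0=(.517,-.265),S1=(.596,-.18),S2=(.6,-.26)).items():
        r=.02 if nm[0]=="L" else .018
        b=box(.040,.054,xy[0]-.03,xy[0]+.03,xy[1]-.03,xy[1]+.03)
        (x,y),rr=cv2.minEnclosingCircle((b[:,:2]*1000).astype(np.float32));print(nm,round(x/1000,4),round(y/1000,4),"r",round(rr,1),len(b))
    b=box(.01,.08,.6,.75,-.36,-.27);print("tape",rect(b) if len(b)else 0)
    b=box(.02,.12,.72,.85,-.2,-.09);print("jar",rect(b))
E
python3 m.py
```

```text
top tray (array([ 0.7694, -0.1151]), array([19.3, 62.3]), 1.432) 0.031720202069262834
knob [ 0.63067344 -0.17756261  0.09936246] 16
ratchet (array([0.4799, 0.181 ]), array([ 32.7, 181. ]), -0.201)
rest all (array([0.6111, 0.2692]), array([132.5, 216.2]), -0.013)
rest prongs (array([0.6227, 0.2697]), array([ 45.9, 114.6]), 0.243) 69
L0 0.6838 -0.1584 r 17.3 68
L1 0.5145 -0.183 r 17.0 76
S0 0.5188 -0.2639 r 13.6 45
S1 0.5995 -0.1771 r 13.0 40
S2 0.6016 -0.2638 r 13.3 43
tape (array([ 0.6707, -0.3053]), array([ 42.3, 150.2]), -0.218)
jar (array([ 0.7816, -0.1493]), array([ 66.5, 125.1]), 1.273)Traceback (most recent call last):
  File "m.py", line 15, in <module>
    p=sel("tray",.026,.035,[.57,-.045]);print(n,"tray",rect(p),np.median(p[:,2]))
                                                       ~~~~^^^
  File "m.py", line 3, in rect
    r=cv2.minAreaRect((p[:,:2]*1000).astype(np.float32));b=cv2.boxPoints(r)
                       ~^^^^^^
TypeError: 'NoneType' object is not subscriptable
```

```bash
python3 - <<'E'
s=open('m.py').read()
s=s.replace('p=sel("tray",.026,.035,[.57,-.045])','p=box(.025,.035,.42,.72,-.13,.03)')
s=s.replace('p=sel("ratchet",.006,.03,[.48,.18])','p=box(.006,.03,.38,.58,.14,.215)')
s=s.replace('b=box(.006,.1,.5,.72,.2,.34)','b=box(.004,.1,.56,.69,.2,.325)')
s=s.replace('p=sel("keeper_knob",.094,.12,[.62,-.18])','p=box(.09,.12,.55,.7,-.25,-.1)').replace('if p is not None: ','')
s=s.replace('    b=box(.01,.08','''    b=box(.055,.1,.42,.5,-.08,.0);print("post",rect(b),len(b))
    b=box(.055,.1,.66,.75,-.08,.0);print("lug",rect(b),len(b))
    b=box(.06,.08,.46,.66,-.22,-.03);print("bar",rect(b),len(b))
    b=box(.01,.08''')
open('m.py','w').write(s)
E
python3 m.py
```

```text
top tray (array([ 0.5734, -0.0394]), array([ 59.9, 257.7]), -0.136) 0.030119306926564518
knob [ 0.6316355  -0.17802731  0.09843596] 24
ratchet (array([0.4841, 0.1745]), array([ 67.4, 192. ]), -0.181)
rest all (array([0.6244, 0.2615]), array([123. , 127.9]), 0.026)
rest prongs (array([0.6229, 0.27  ]), array([ 46.5, 113.9]), 0.238) 65
L0 0.6833 -0.1577 r 17.1 67
L1 0.5146 -0.183 r 17.6 75
S0 0.5184 -0.2652 r 12.7 44
S1 0.5999 -0.1763 r 12.7 41
S2 0.6013 -0.2642 r 12.5 43
post (array([ 0.4782, -0.0402]), array([20. , 64.4]), -0.762) 130
lug (array([ 0.6955, -0.0441]), array([ 6.1, 11.5]), 0.025) 15
bar (array([ 0.5521, -0.1053]), array([ 17.8, 233.8]), -0.721) 435
tape (array([ 0.6697, -0.3097]), array([ 50.8, 150.4]), -0.21)
jar (array([ 0.7817, -0.1495]), array([ 65.3, 125.5]), 1.262)
side tray (array([ 0.5697, -0.0409]), array([ 70.6, 254.3]), -0.119) 0.028599448803070717
knob [ 0.62926435 -0.18155964  0.09671905] 31
ratchet (array([0.4754, 0.1789]), array([ 36.4, 177.5]), -0.192)
rest all (array([0.6248, 0.2667]), array([ 68.1, 132.7]), 0.256)
rest prongs (array([0.6201, 0.2646]), array([ 50.1, 112.7]), 0.242) 59
L0 0.6815 -0.1611 r 18.2 76
L1 0.5112 -0.185 r 18.3 82
S0 0.518 -0.2665 r 15.3 60
S1 0.6061 -0.1782 r 21.1 58
S2 0.5986 -0.2669 r 13.7 59
post (array([ 0.4768, -0.0414]), array([21.4, 70.5]), -0.723) 131
lug (array([ 0.6933, -0.0469]), array([ 7.7, 11.3]), 0.331) 19
bar (array([ 0.5499, -0.1084]), array([ 21.4, 234.3]), -0.741) 454
tape (array([ 0.6712, -0.3084]), array([ 46.3, 152.3]), -0.236)
jar (array([ 0.7693, -0.1425]), array([ 67.3, 130.2]), 0.663)
```

```bash
cat >> h.py <<'E'
C=np.array([.573,-.0398]);TY=-.136
hinge=C-.112*np.array([np.cos(TY),np.sin(TY)])
def knob(k): a=TY-k; return hinge+.23*np.array([np.cos(a),np.sin(a)]),a
def best_yaw(p,yaw):
    "tool yaw or its half turn, whichever leaves joint 6 further from its limit"
    o=[]
    for k in(-1,0,1,2):
        j=inverse_kinematics(list(p),q(yaw+k*np.pi))
        if j is not None:o.append((abs(j[5]),yaw+k*np.pi))
    return min(o)[1]
E
python3 - <<'E'
from h import *
p,a=knob(.606);print(p,hinge)
y=best_yaw([*p,.2],a)
for k in(.6,1.,1.5,1.95):
    pp,aa=knob(k);j=inverse_kinematics([*pp,.079],q(y+aa-a));print(k,pp,None if j is None else np.round(j,2))
move_gripper(.04)
move_ptp([*p,.30],q(y))
c=capture("wrist");cv2.imwrite("pics/w1.png",c["image"])
print(proj(c,[*p,.101]),current_position(),current_clock())
for s in spot_in("wrist","keeper_knob"):print(s)
P=cloud(c);m=(c["range_z"]>0)&(abs(P[...,2]-.098)<.008);print(P[m].mean(0),m.sum())
E
```

```text
[ 0.63157144 -0.18004052] [ 0.46203418 -0.02461491]
0.6 [ 0.63250093 -0.1790205 ] [-0.38  0.58  1.52 -0.    1.04 -1.22]
1.0 [ 0.55891609 -0.23321476] [-0.51  0.52  1.64 -0.    0.98 -0.94]
1.5 [ 0.44704796 -0.25412616] [-0.65  0.42  1.85 -0.    0.87 -0.59]
1.95 [ 0.3487104  -0.22475916] [-0.74  0.31  2.06 -0.    0.77 -0.22]
[260.67001473 179.00513006] [ 0.631106   -0.1811166   0.29980023] 4.025
{'xy': [257.6, 89.0], 'conf': 0.97}
[ 0.62926176 -0.17691374  0.09970524] 91
```

View pics/w1.png

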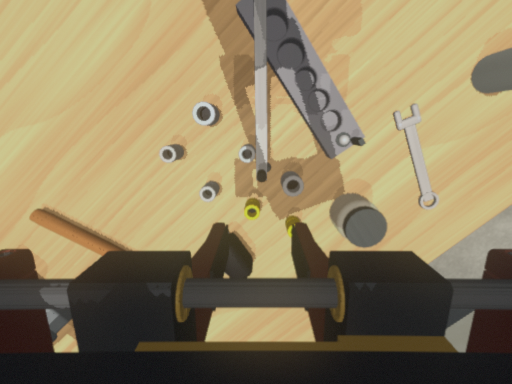

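The wrist view confirms the knob at (261,177), where I predicted it. The two large sockets are at (204,113) and (291,184). The three steel small ones are at (170,153), (247,153) and (208,193), and the yellow ones are at (252,210) and (292,226). I'm now caging the knob and swinging the bar open.

```bash
cat >> h.py <<'E'
def swing(k0,k1,y0,z=.079,n=14,rate=.12,contact=None):
    _,a0=knob(k0)
    for k in np.linspace(k0,k1,n)[1:]:
        p,a=knob(k)
        if servo_line([*p,z],q(y0+a-a0),rate=rate,contact_N=contact): return k
    return k1
E
python3 - <<'E'
from h import *
p,a=knob(.606);y=best_yaw([*p,.2],a)
move_gripper(.03)
print(servo_line([*p,.079],rate=.12,contact_N=6),current_position())
swing(.606,1.96,y);print(current_force(),current_position())
x=current_position();servo_line([x[0],x[1],.25],rate=.25)
print(current_clock())
# look over tray
p=C;yy=best_yaw([*p,.33],TY+np.pi/2);yy=best_yaw([*p,.33],TY)
move_gripper(.05)
move_ptp([C[0]-.09,C[1],.33],q(yy))
c=capture("wrist");np.savez("w2.npz",**{k:np.array(v) for k,v in c.items()});cv2.imwrite("pics/w2.png",c["image"])
t=capture("top");P=cloud(t);m=(t["range_z"]>0)&(P[...,2]>.092)&(P[...,2]<.11)&(P[...,0]<.5)&(P[...,1]<-.1);print("knob",P[m].mean(0) if m.any() else None,m.sum(),knob(1.96))
for d in(-78,-34,6,42,78): print(d,proj(c,[*(C+d/1000*np.array([np.cos(TY),np.sin(TY)])),.03]))
E
```

```text
False [ 0.63209383 -0.18024416  0.07972301]
[1.39655888 0.08969478 0.18066274] [ 0.34769167 -0.22428161  0.07917779]
11.85
knob [ 0.44482516 -0.553296    0.10126868] 104 (array([ 0.34671466, -0.22361593]), -2.096)
-78 [252.13575507 160.63529771]
-34 [251.95309461 133.79407356]
6 [251.7758277  108.11939982]
42 [251.60615991  83.87226201]
78 [251.42588723  58.44093173]
```

View pics/w2.png

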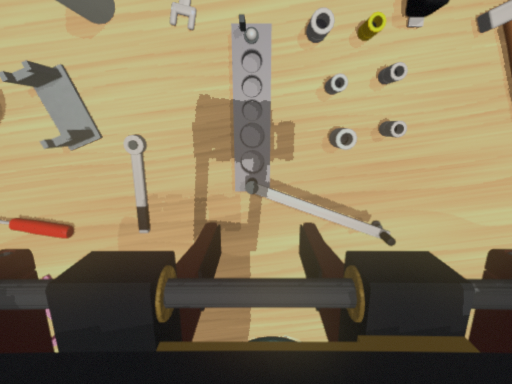

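The bar is open, running from (252,186) to (390,238), and the pocket row is at columns 251–252. I'm measuring the tray more exactly from this wrist view.

Run:
```python
from h import *
c=dict(np.load("w2.npz"));P=cloud(c);ok=c["range_z"]>0
loc=P[...,:2]-C;R=np.array([[np.cos(TY),np.sin(TY)],[-np.sin(TY),np.cos(TY)]]);L=loc@R.T*1000
top=ok&(abs(P[...,2]-.03)<.006)&(abs(L[...,0])<145)&(abs(L[...,1])<45)
print("top z",np.median(P[top][:,2]),cv2.minAreaRect(L[top].astype(np.float32)))
pts=L[top];print(np.percentile(pts[:,0],[1,99]),np.percentile(pts[:,1],[1,99]))
for d,r in((-78,19.5),(-34,19.5),(6,15.5),(42,15.5),(78,15.5)):
    m=ok&(P[...,2]<.022)&(np.hypot(L[...,0]-d,L[...,1])<r+4)&(abs(L[...,1])<25)
    if m.sum()>5:
        print(d,cv2.minEnclosingCircle(L[m].astype(np.float32)),m.sum(),np.median(P[m][:,2]))
im=c["image"][30:200,215:290];cv2.imwrite("pics/w2c.png",cv2.resize(im,None,fx=3.5,fy=3.5,interpolation=cv2.INTER_CUBIC))
```

```text
top z 0.029816838759223738 ((-2.3001251220703125, 0.6350212097167969), (59.88869094848633, 254.0475311279297), 89.91802215576172)
[-123.18659018  123.08852973] [-28.77948151  30.09889506]
-78 ((-77.33997344970703, 0.1889992356300354), 22.442838668823242) 402 0.006020044927445267
-34 ((-36.288848876953125, 0.7522653937339783), 19.465002059936523) 432 0.005960361049385288
6 ((3.678144693374634, 0.6277008056640625), 15.482626914978027) 287 0.00601588032094899
42 ((39.64545440673828, 0.6082518696784973), 15.411301612854004) 307 0.006027908858572651
78 ((76.6062240600586, 0.6691860556602478), 15.411319732666016) 326 0.006339788991737476
```

View pics/w2c.png

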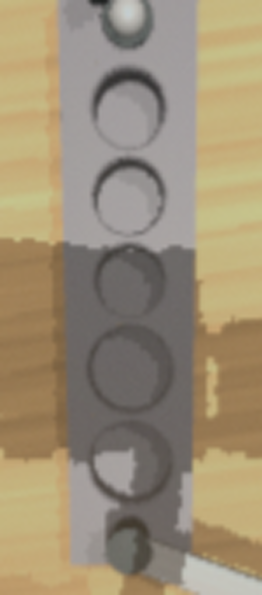

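The crop shows all five pockets empty and clear. From close by, the wrist camera puts the tray about 2 mm further towards -x than the top camera does. I'll find the camera/TCP bias by gripping one socket along two directions and re-measuring it.

```bash
cat >> h.py <<'E'
def look(xy,yaw,z=.25,back=.04):
    "wrist picture with xy well in view; returns capture and cloud"
    move_ptp([xy[0]-back*np.cos(TY),xy[1]-back*np.sin(TY),z],q(yaw)); sleep(.2)
    c=capture("wrist");return c,cloud(c)
def socket(c,P,xy,rad=.03,lo=.041,hi=.054):
    m=(c["range_z"]>0)&(P[...,2]>lo)&(P[...,2]<hi)&(np.hypot(P[...,0]-xy[0],P[...,1]-xy[1])<rad)
    if m.sum()<8: return None
    (x,y),r=cv2.minEnclosingCircle((P[m][:,:2]*1000).astype(np.float32));return np.array([x,y])/1000,r,m.sum()
E
python3 - <<'E'
from h import *
yy=best_yaw([.5145,-.183,.2],TY)
e=np.array([.5145,-.183])
for dy in(0,np.pi/2):
    c,P=look(e,yy);s=socket(c,P,e);print("seen",s);e=s[0]
    g=best_yaw([*e,.2],yy+dy) if dy else yy
    move_gripper(.06);move_ptp([*e,.1],q(g));servo_line([*e,.02],rate=.15,contact_N=8);print(current_position())
    move_gripper(.0);print("gap",current_finger_gap(),current_grip_force());t=current_position()[:2]
    move_gripper(.06);servo_line([*e,.12],rate=.2)
    c,P=look(e,yy);s=socket(c,P,e);b=s[0]-t
    print("after",s,"bias world",b*1000,"along tool y dir",(b@[np.sin(g),-np.cos(g)])*1000);e=s[0]
print(yy,current_joint_pos(),current_clock())
E
```

```text
seen (array([ 0.51222736, -0.18299062]), 16.75630760192871, np.int64(313))
[ 0.51320631 -0.18355857  0.02129323]
gap 0.033482051436542495 30.001115016639233
after (array([ 0.5120874 , -0.18286046]), 16.863235473632812, np.int64(325)) bias world [-0.46362743  0.30870157] along tool y dir -0.24299195807244786
seen (array([ 0.51202545, -0.18292082]), 16.786237716674805, np.int64(316))
[ 0.51243665 -0.18313831  0.02047178]
gap 0.03355700670932984 30.000957772135735
after (array([ 0.51237592, -0.18308678]), 16.81352996826172, np.int64(322)) bias world [-0.01502453  0.00410211] along tool y dir -0.01544197046189311
-0.136 [-4.96336411e-01  1.95674588e-01  1.67425137e+00  5.99844514e-06
  1.27241156e+00  1.21014397e+00] 25.5083
```

```bash
cat >> h.py <<'E'
ux=np.array([np.cos(TY),np.sin(TY)]);uy=np.array([-np.sin(TY),np.cos(TY)])
C=C-.0021*ux+.00065*uy; hinge=C-.112*ux
PK=[C+d/1000*ux for d in(-78,-34,6,42,78)]
def place(e,i,dia):
    yy=best_yaw([*e,.2],TY)
    c,P=look(e,yy);s=socket(c,P,e)
    if s is None: print("not seen",e);return False
    print("seen",np.round(s[0],4),round(s[1],1));e=s[0]
    if abs(s[1]-dia*500)>2.5: print("odd size");return False
    move_gripper(dia+.024);move_ptp([*e,.1],q(yy))
    if servo_line([*e,.02],rate=.15,contact_N=10): print("touch",current_position());return False
    sleep(.2);move_gripper(0.);g=current_finger_gap();print("gap",round(g,4))
    if abs(g-dia)>.004: return False
    servo_line([*e,.12],rate=.25)
    p=PK[i];yp=best_yaw([*p,.12],TY)
    move_ptp([*p,.11],q(yp));servo_line([*p,.06],rate=.2);sleep(.2)
    hit=servo_line([*p,.034],rate=.06,contact_N=8);x=current_position();print("pocket",i,"hit",hit,np.round(x,4),np.round((x[:2]-p)*1000,1))
    if hit and x[2]>.042: return False
    sleep(.2);move_gripper(dia+.016);servo_line([*p,.13],rate=.25);print("t",current_clock());return True
E
python3 - <<'E'
from h import *
place((.5122,-.183),0,.034) and place((.683,-.159),1,.034)
E
```

```text
seen [ 0.5125 -0.1829] 16.8
gap 0.0335
pocket 0 hit False [ 0.4934 -0.0282  0.0336] [-0.3  0.1]
t 31.9417
seen [ 0.6818 -0.1575] 16.9
gap 0.0336
pocket 1 hit False [ 0.537  -0.0342  0.0335] [-0.4  0.1]
t 39.275
```

Run:
```python
from h import *
place((.6,-.177),2,.026) and place((.6,-.265),3,.026) and place((.518,-.266),4,.026)
c,P=look(C,TY,z=.33,back=.09);cv2.imwrite("pics/w3.png",c["image"])
L=P[...,:2]-C
for i,p in enumerate(PK):
    m=(c["range_z"]>0)&(np.hypot(P[...,0]-p[0],P[...,1]-p[1])<.02)&(P[...,2]>.035)
    print(i,np.round(np.percentile(P[m][:,2],[50,90,98]),4),m.sum())
m=(c["range_z"]>0)&(abs(P[...,2]-.1)<.006)&(P[...,0]<.5)&(P[...,1]<-.12);print("knob",P[m].mean(0) if m.any() else 0,m.sum())
```

```text
seen [ 0.5972 -0.1769] 12.8
gap 0.0257
pocket 2 hit False [ 0.5767 -0.0396  0.0335] [-0.3  0.1]
t 46.1333
seen [ 0.6002 -0.265 ] 12.8
gap 0.0252
pocket 3 hit False [ 0.6123 -0.0444  0.0335] [-0.3  0.1]
t 53.6333
seen [ 0.5166 -0.265 ] 12.8
gap 0.0256
pocket 4 hit False [ 0.648  -0.0493  0.0335] [-0.3  0.1]
t 61.3417
0 [0.442  0.448  0.4491] 10107
1 [0.0516 0.0527 0.0534] 240
2 [0.0517 0.0527 0.0537] 155
3 [0.0517 0.0531 0.054 ] 192
4 [0.0513 0.0529 0.0535] 243
knob [ 0.35268801 -0.22535669  0.09948746] 84
```

View pics/w3.png

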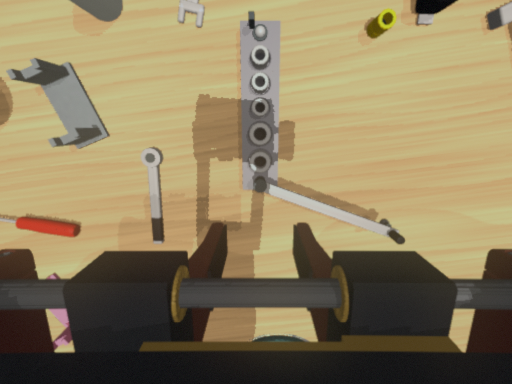

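All five sockets are seated, with tops about 52 mm high; they show at rows 54–161 of column 260. The bar is still open. The next step is to shut the bar.

Run:
```python
from h import *
k=1.925
v=np.array([.3527,-.2254])-hinge;print("k meas",TY-np.arctan2(v[1],v[0]),np.hypot(*v))
p,a=knob(k);y=best_yaw([*p,.2],a)
move_gripper(.034);move_ptp([*p,.2],q(y))
print(servo_line([*p,.079],rate=.12,contact_N=6),current_position())
kk=swing(k,.12,y,n=18);print(kk,current_force())
f0=np.array(current_force());_,a0=knob(k)
for k2 in np.arange(.10,-.075,-.01):
    p,a=knob(k2);h=servo_line([*p,.079],q(y+a-a0),rate=.03,contact_N=14)
    print(round(k2,3),np.round((np.array(current_force())-f0)@uy,1),np.round((np.array(current_position())[:2]-C)@uy*1000,1))
    if h: print("contact");break
print(current_clock())
```

```text
k meas 1.9238307491513185 0.22849660869028796
False [ 0.35217061 -0.22688187  0.0794052 ]
0.12 [-0.04804809 -0.01359975  0.77909953]Traceback (most recent call last):
  File "<stdin>", line 11, in <module>
ValueError: matmul: Input operand 1 has a mismatch in its core dimension 0, with gufunc signature (n?,k),(k,m?)->(n?,m?) (size 2 is different from 3)
```

Run:
```python
from h import *
f0=np.array(current_force())[:2];_,a0=knob(.12)
o=np.array(current_orientation());y=2*np.arctan2(o[1],o[0])
for k2 in np.arange(.11,-.085,-.01):
    p,a=knob(k2);h=servo_line([*p,.079],q(y+a-a0),rate=.03,contact_N=14)
    print(round(k2,3),np.round((np.array(current_force())[:2]-f0)@uy,1),np.round((np.array(current_position())[:2]-C)@uy*1000,1))
    if h: print("contact");break
print(current_clock())
```

```text
0.11 0.2 -25.6
0.1 -0.1 -22.8
0.09 0.2 -20.4
0.08 -1.0 -18.2
0.07 0.1 -15.9
0.06 0.4 -13.6
0.05 -0.9 -11.3
0.04 -0.4 -9.0
0.03 -1.8 -7.0
0.02 -2.2 -4.6
0.01 -2.0 -2.0
0.0 -1.0 0.4
-0.01 -0.3 3.1
-0.02 -0.0 5.0
-0.03 -0.6 7.1
-0.04 -0.1 9.4
-0.05 -3.7 10.1
-0.06 -11.4 10.4
-0.07 -17.7 10.6
-0.08 -24.8 10.8
76.9417
```

The force trace shows the detent push (about 2 N), then the snap, then the hard stop with the knob on the row line. I'm backing off, checking the knob and looking at the ratchet and rest from close by.

```bash
cat > rl.py <<'E'
from h import *
from m2 import rect
def measure(xy,z=.3,name=None,yaw=0.):
    yw=best_yaw([*xy,z],yaw);move_ptp([xy[0]-.05*np.cos(yw),xy[1]-.05*np.sin(yw),z],q(yw));sleep(.2)
    c=capture("wrist");P=cloud(c)
    if name: cv2.imwrite(f"pics/{name}.png",c["image"])
    return c,P,c["range_z"]>0
E
sed -n '2,5p' m.py | (echo 'from h import *'; cat) > m2.py
cat m2.py
python3 - <<'E'
from rl import *
o=np.array(current_orientation());y=2*np.arctan2(o[1],o[0])
p,a=knob(0.)
servo_line([*p,.079],rate=.06);servo_line([*p,.25],rate=.25)
c,P,ok=measure([.60,-.05],.33)
m=ok&(abs(P[...,2]-.1)<.005)&(np.hypot(P[...,0]-p[0],P[...,1]-p[1])<.05);v=P[m].mean(0)[:2]-hinge
print("knob",P[m].mean(0),m.sum(),"angle",TY-np.arctan2(v[1],v[0]))
c,P,ok=measure([.55,.22],.36,"w4",yaw=0.)
m=ok&(P[...,2]>.007)&(P[...,2]<.03)&(P[...,0]<.6)&(P[...,0]>.36)&(P[...,1]>.13)&(P[...,1]<.235);lab=m.astype(np.uint8)
n,lb,st,_=cv2.connectedComponentsWithStats(lab);i=1+np.argmax(st[1:,4]);r=P[lb==i];print("ratchet",rect(r),len(r))
m=ok&(P[...,2]>.058)&(P[...,2]<.08)&(P[...,0]>.5)&(P[...,0]<.72)&(P[...,1]>.2)&(P[...,1]<.34);print("prongs",rect(P[m]),m.sum(),np.percentile(P[m][:,2],95))
np.savez("w4.npz",**{k:np.array(v) for k,v in c.items()});print(current_clock())
E
```

```text
from h import *
def rect(p):
    r=cv2.minAreaRect((p[:,:2]*1000).astype(np.float32));b=cv2.boxPoints(r)
    e=[b[1]-b[0],b[2]-b[1]];l=max(e,key=np.linalg.norm)
    return np.round(np.array(r[0])/1000,4),np.round(sorted(r[1]),1),round(float(np.arctan2(l[1],l[0])),3)
knob [ 0.68652195 -0.0549851   0.10045221] 94 angle 0.001327228568502703
ratchet (array([0.4492, 0.1669]), array([ 32.3, 177.5]), -0.119) 1312
prongs (array([0.6197, 0.2681]), array([ 45.7, 111.8]), 0.243) 171 0.07095930580106032
83.6083
```

View pics/w4.png

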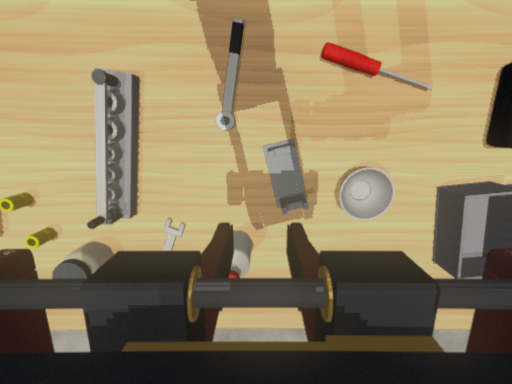

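The keeper is shut, reading 0.001 rad. The ratchet at (230,75) has been knocked: it now measures (0.449, 0.167) with its head towards +x. The grey rest is at (285,175), the bowl at (366,193) and the oil bottle at (240,255). I'm refining the handle line and checking clearance to the oil bottle.

Run:
```python
from rl import *
c=dict(np.load("w4.npz"));P=cloud(c);ok=c["range_z"]>0
m=ok&(P[...,2]>.007)&(P[...,2]<.03)&(P[...,0]<.6)&(P[...,0]>.35)&(P[...,1]>.12)&(P[...,1]<.235)
n,lb,st,_=cv2.connectedComponentsWithStats(m.astype(np.uint8));r=P[lb==1+np.argmax(st[1:,4])][:,:2]
d=np.array([np.cos(-.119),np.sin(-.119)]);mid=np.array([.4492,.1669])
for _ in range(3):
    s=(r-mid)@d;hnd=r[(s<.045)&(s>-.075)].astype(np.float32)
    vx,vy,x0,y0=cv2.fitLine(hnd,cv2.DIST_L2,0,.001,.001).ravel();d=np.array([vx,vy])*np.sign(vx);x=np.array([x0,y0])
    s=(r-x)@d;mid=x+d*(s.min()+s.max())/2
w=(hnd-x)@[-d[1],d[0]];print("yaw",np.arctan2(d[1],d[0]),"mid",mid,"len",np.ptp(s),"handle w",np.ptp(w))
s=(r-mid)@d;t=(r-mid)@[-d[1],d[0]];print("head width",np.ptp(t[s>.06]),"tail width",np.ptp(t[s<-.06]),st[:,4])
t=capture("top");u,v=293/1.5625,178/1.5625;print("oil cap",unproj(t,u,v,.15),"bowl",unproj(t,172/1.5625,250/1.5625,.04))
bal=mid+.012*d
for yw,p in((np.arctan2(d[1],d[0]),[*bal,.004]),(.243,[.6197+.021,.2681+.005,.06])):
    for k in(-1,0,1):
        j=inverse_kinematics(p,q(yw+k*np.pi));print(k,None if j is None else np.round(j,2))
```

```text
yaw -0.16538031 mid [0.44964891 0.17051126] len 0.1778774901783894 handle w 0.018568676
head width 0.03256459078447127 tail width 0.01835854556265234 [195244   1312     52]
oil cap [0.7596097  0.17198977 0.15      ] bowl [0.6536719  0.41110715 0.04      ]
-1 [ 0.21  0.52  1.95 -0.    0.67 -1.2 ]
0 [ 0.21  0.52  1.95 -0.    0.67  1.95]
1 [ 0.21  0.52  1.95 -0.    0.67 -1.2 ]
-1 [ 0.3   0.65  1.43 -0.    1.06 -1.51]
0 [ 0.3   0.65  1.43 -0.    1.06  1.63]
1 [ 0.3   0.65  1.43 -0.    1.06 -1.51]
```

```bash
cat > rp.py <<'E'
from rl import *
ry=-.1654;d=np.array([np.cos(ry),np.sin(ry)]);bal=np.array([.44965,.1705])+.012*d
qy=ry-np.pi;move_gripper(.05)
move_ptp([*bal,.12],q(qy));sleep(.2)
c=capture("wrist");P=cloud(c);ok=c["range_z"]>0
m=ok&(P[...,2]>.007)&(P[...,2]<.024)&(np.hypot(P[...,0]-bal[0],P[...,1]-bal[1])<.04);p=P[m][:,:2]
print("offset across handle mm",np.round(np.median((p-bal)@[-d[1],d[0]])*1000,1) if m.any() else None,m.sum())
h=servo_line([*bal,.004],rate=.1,contact_N=8);print(h,current_position())
sleep(.2);move_gripper(0.);print("gap",current_finger_gap())
z0=current_position()[2]
servo_line([*bal,.16],rate=.2);print("gap",current_finger_gap(),current_force())
R=np.array([.6197,.2681]);wy=.243;w=np.array([np.cos(wy),np.sin(wy)])
g=R+w*(.004+.017)
move_ptp([*g,.16],q(wy-np.pi));sleep(.2)
h=servo_line([*g,.055+z0+.001],rate=.06,contact_N=6);print("place",h,current_position(),"expected z",.055+z0)
t=capture("side");cv2.imwrite("pics/s5.png",cv2.resize(t["image"][110:240,160:360],None,fx=4,fy=4,interpolation=cv2.INTER_CUBIC))
print(current_clock())
E
python3 rp.py
```

```text
offset across handle mm -0.9 1334
False [0.46193546 0.16862897 0.00445385]
gap 0.01747126054767096
gap 0.01754975673574638 [-0.64230922  0.01214888 -2.86923238]
place False [0.64038671 0.27326098 0.06044231] expected z 0.0589954135887866
91.425
```

View pics/s5.png

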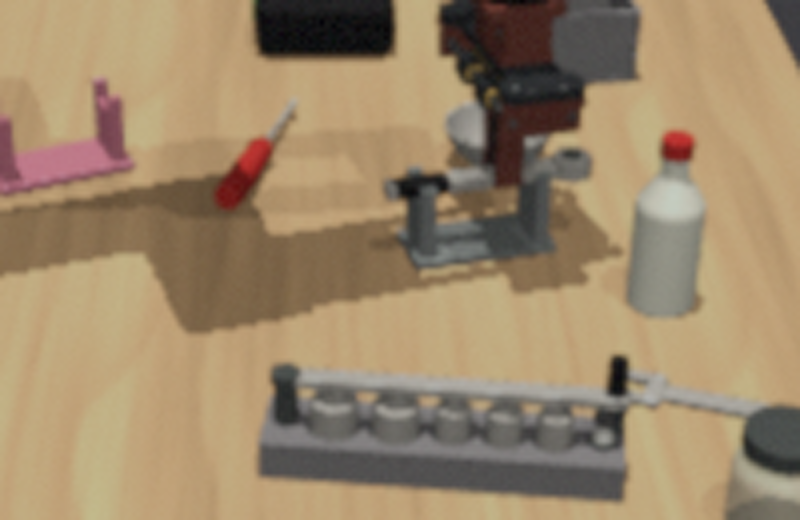

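The ratchet handle spans both forks at (420,190)–(535,170), with the head outside at (572,163). The keeper lies along the row over all five seated sockets. I'm releasing, rising and checking.

Run:
```python
from rl import *
x=current_position()
servo_line([x[0],x[1],.0595],rate=.03,contact_N=4);move_gripper(.045);sleep(.2)
servo_line([x[0],x[1],.22],rate=.15)
R=np.array([.6197,.2681]);wy=.243;w=np.array([np.cos(wy),np.sin(wy)]);u=np.array([-w[1],w[0]])
c,P,ok=measure([.6,.25],.34,"w6",yaw=0.)
Lx=(P[...,:2]-R)@w;Ly=(P[...,:2]-R)@u
m=ok&(P[...,2]>.05)&(P[...,2]<.09)&(abs(Lx)<.13)&(abs(Ly)<.03)
for s in(-.07,-.03,0,.03,.08):
    k=m&(abs(Lx-s)<.008)&(abs(Ly)<.013);print(s,"z",np.round(np.median(P[k][:,2]),4),"y",np.round((Ly[k].min()+Ly[k].max())*500,1),k.sum())
k=m&(abs(Ly)<.018);print("ends mm (want -81..99)",np.percentile(Lx[k],[.2,99.8])*1000)
c,P,ok=measure([.60,-.05],.33)
p,_=knob(0.);m=ok&(abs(P[...,2]-.1)<.005)&(np.hypot(P[...,0]-p[0],P[...,1]-p[1])<.05);v=P[m].mean(0)[:2]-hinge
print("keeper",TY-np.arctan2(v[1],v[0]),current_clock())
t=capture("top");cv2.imwrite("pics/t6.png",cv2.resize(t["image"],(800,600),interpolation=cv2.INTER_CUBIC))
```

```text
-0.07 z 0.0689 y -0.1 135
-0.03 z 0.0689 y -0.1 125
0 z 0.0686 y 0.0 118
0.03 z 0.0685 y 0.0 112
0.08 z 0.0736 y 0.0 156
ends mm (want -81..99) [-79.53755859  97.36109073]
keeper 0.0009012872083684065 97.0333
```

View pics/w6.png

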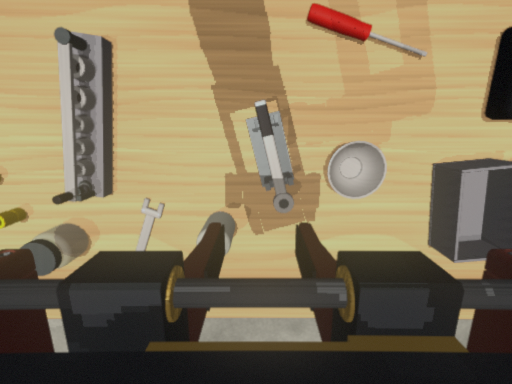

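The ratchet lies level (top at 69 mm) and centred across the rest, from (263,103) to (284,202). The keeper is shut at 0.001 rad and the arm is clear, so I'm handing in.

```bash
python3 -c "
from bench import *
print(close_job())"
```

```text
the job is handed in; nothing more can be done
None
```

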